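Roll down the insole lift strips

ROBOT

A 6-joint arm with a two-finger parallel gripper is mounted at the origin on the work surface. World frame = base frame: x ahead of the robot, y to its left, z up, the work surface at z = 0. Lengths are in m, angles in rad, forces in N, time in s.
With the tool pointing down it reaches from about 0.425 to 1.125 m from the base axis. Payload 14.9 kg.
Tool frame: the origin (TCP) lies midway between the tips of the shut fingers; the grasp point (between the pads) lies 19 mm behind it; z points along the fingers, y is the direction in which the jaws open and shut (so a half turn about z gives the same grasp; the last joint's range is limited). The gripper opens to 91 mm and grips with 3 to 60 N. Pads are 32 mm wide; open, the fingers measure 118 mm over their backs; the gripper's body (76 mm by 178 mm) begins 60 mm behind the grasp point.
Start: joints at [-1.241, 0.379, 1.734, -0, 1.028, -0.033], TCP at [0.248, -0.654, 0.214] pointing down, gripper open.
Joint ranges: [-2.77, 2.77], [-0.74, 2.19], [0, 2.66], [-1.06, 4.2], [0.31, 2.87], [-3.08, 3.08]. Speed limits (rad/s): [1.89, 1.89, 2.39, 3.14, 3.14, 3.14].

INTERFACE

Orientations are given as a unit quaternion [x, y, z, w].
In Python, from bench import env, snapshot, camera_params gives the robot as it stands.
- The arm moves only by the shell command python3 -m inch 'ROWS' [FORCE]. ROWS is JSON, a list that holds one entry, the list of rows, each a list of 7 numbers: the shift along the tool's x, y, z in m, then the turn, a rotation vector about the tool's x, y, z in degrees, then the closure, from 0 (fully open) to 1 (shut). In form: [[[tx, ty, tz, rx, ry, rz, claw], ...]]. A call has exactly 10 rows; each row shifts and turns the commanded pose from where the row before left it, along the tool's axes as they then stand; what a row does not reach is not made up. A row lasts 1/12 s, in which the tool goes at most 41.7 mm and 7.16 degrees, less where a joint would pass 70% of its speed; a pose out of reach is approached as far as the arm can. A call is refused whole if a number of a shift passes 0.0417 or a number of a turn 7.16, either way. A call with a gripper value outside its range is refused whole. The fingers move at their own pace and stop on an object; FORCE is the grip in N (left out, the last holds). Time passes only in rows, so rows that do not move let the fingers close, or fill a call up. It gives the time, the measured TCP pose, the force and the opening at its end, in the units of the state.
- env.get_obs(): the state, without advancing time (a new reading comes with each control period).
- snapshot(name): name is "side" or "top"; returns the picture (400x640x3 uint8, red, green, blue); there is no depth.
- camera_params(name): a dict with "fx", "fy", "cx", "cy" (pixels), "view" (4x4, takes a point from world to camera coordinates). Camera axes: x right, y up, looking along -z (the intrinsics and any distortion apply to the point x, -y, -z); pixel columns grow to the right and rows downward; lengths in m; the calibration is good to about 2 mm. A picture is of the moment at which its call begins. camera_params takes no time and is no camera call.
- env.close_job(): hands the job in, once; it reports no verdict.
The state is a dict: "time": time; "joint_pos": joint angles; "qvel": joint speeds; "tau": joint torques, N m; "tool_pos": TCP position; "orientation": TCP orientation; "ft_force": force on the tool from outside, world axes, zero at the start; "wrist_torque": the same for the moment, N m; "gripper_width": finger opening in m.
Only numpy, scipy, OpenCV 4.12 (cv2) and the standard library are available. Lean on these libraries where they do the work, as an engineer would, in place of code of your own. Each camera call takes 0.05 s, during which the arm holds its last target.

TASK

Take the sprung hand roller from its rest and roll it, centred, along the row of five cork strips in the pressing frame, from one end strip to the other with a steady downward push and without lifting it off on the way, until every strip is flush with the frame; push firmly, but do not bottom out the roller's spring. Touch the strips with nothing but the roller and leave everything else on the table where it is. Then stand the roller upright on the two rails of its rest again and let go.

Things in the scene. Friction and masses are not known exactly. Their poses are not given: they have to be found in the camera images.
- bed_mid (a point): Middle of the pressing frame, a low fixed aluminium frame 206 x 150 mm. The point lies in the plane of its top edge, 30 mm above the table; z up, x along the row of five strips, y across. Strip centres (strip1 to strip5) lie at x = -68, -34, 0, 34, 68 mm; each strip is 33 mm along x, 122 mm along y. Tops stand 3.5 to 4 mm above this plane at the start, in it when home.
- rest_seat (a point): Middle of the roller's rest: a fixed dark plate 100 x 156 mm with two parallel grey rails. The point is midway between the rails, level with their tops, 30 mm above the table; z up, y from rail to rail. Each rail is 90 mm long (x), 24 mm wide, inner edge 52 mm from the point. The roller starts here, within 10 mm in x, axle along y, its end plates standing on the rails.
- roller_grip (a point): Centre of the roller's wooden handle bar: 112 mm long (y, parallel to the axle), 26 mm thick (x), 30 mm high (z up); pinch it across x. 81 mm above the rail tops as it stands. The lower edges of the two steel end plates (44 mm wide in x, 122 mm apart over their outsides) are 81 mm below this point with the spring extended. Roller about 0.55 kg.
- drum_mid (a point): Centre of the roller's black rubber drum, radius 22 mm, 90 mm long along its axle (y). It is 67 mm straight below the handle's centre with the spring extended (so the drum's lowest line is 89 mm below it), hanging between the rails of the rest with 7 mm to spare at each end. x and z turn with the drum.
- spring (a joint): Compression of the sprung handle in m: 0 extended, 0.014 bottomed. Pressing down shortens the handle-to-drum distance by this much; the spring pushes with about 3 N plus 1.2 N per mm (8.5 mm: 13 N).
- drum (a joint): Turn of the drum about its axle, rad, 0 at the start; it turns freely either way as the roller rolls (1 rad is 22 mm).
- strip1 (a joint): How far strip 1 has been pushed down, m: 0 to 0.0005 at the start (proud), 0.004 flush with the frame. It takes about 8 N to move, and stays where it is left.
- strip2 (a joint): How far strip 2 has been pushed down, m: 0 to 0.0005 at the start (proud), 0.004 flush with the frame. It takes about 8 N to move, and stays where it is left.
- strip3 (a joint): How far strip 3 has been pushed down, m: 0 to 0.0005 at the start (proud), 0.004 flush with the frame. It takes about 8 N to move, and stays where it is left.
- strip4 (a joint): How far strip 4 has been pushed down, m: 0 to 0.0005 at the start (proud), 0.004 flush with the frame. It takes about 8 N to move, and stays where it is left.
- strip5 (a joint): How far strip 5 has been pushed down, m: 0 to 0.0005 at the start (proud), 0.004 flush with the frame. It takes about 8 N to move, and stays where it is left.
- spatula_grip (a point): Bystander: a flat spatula about 190 mm long lying between the frame and the rest, point in its handle.
- cream_jar: Bystander: a low jar, 60 mm across and 55 mm high, origin under its centre.
- spray_bottle: Bystander: a slim bottle, 56 mm across and 150 mm high, origin under its centre.
- cup: Bystander: a cup, 74 mm across and 85 mm high, origin under its centre.
- insoles: Bystander: a pair of stacked insoles, 245 mm long and 16 mm thick, origin under the middle.
- steel_tray: Bystander: an open steel tray 140 x 220 x 30 mm, origin under its centre.
- brush_grip (a point): Bystander: a brush about 160 mm long, point in its handle.
Not all that is in view belongs to the job. Leave any pink look-alike of the part that bears roller_grip alone. Several things look just like the part that bears rest_seat: the one meant starts nearest to the robot's base.

How it is judged:
On the way, in this order (a step that is already met when the one before it is completed fails the run):
1. the roller is lifted off its rest (z of roller_grip in the frame of rest_seat above 0.1 m), for 0.1 s.
2. an end strip is pressed down with the roller, centred within 20 mm across the row, while the strip at the other end still stands proud (contact force between roller and bed above 3 N and y of drum_mid in the frame of bed_mid between -0.02 and 0.02 m and ((value of joint strip1 above 0.003 m and value of joint strip5 below 0.002 m) or (value of joint strip5 above 0.003 m and value of joint strip1 below 0.002 m))), for 0.05 s.
3. the roller presses, centred within 20 mm across the row, the strips from that end to the middle one are down and the last still stands proud (contact force between roller and bed above 3 N and y of drum_mid in the frame of bed_mid between -0.02 and 0.02 m and ((value of joint each of strip1, strip2, strip3 above 0.003 m and value of joint strip5 below 0.002 m) or (value of joint each of strip5, strip4, strip3 above 0.003 m and value of joint strip1 below 0.002 m))), for 0.05 s.
4. all five strips are down (value of joint each of strip1, strip2, strip3, strip4, strip5 above 0.003 m), for 0.05 s.
At the end, for the whole second after the job is handed in: All five strips are pushed down at least 3 mm (within 1 mm of flush), and the roller stands on the two rails of its rest: within 25 mm of the rest's middle along the rails and 10 mm across them, handle centre 77 to 85 mm above the rail tops, upright within 0.08 rad, still (all of step 4 and x of roller_grip in the frame of rest_seat between -0.025 and 0.025 m and y of roller_grip in the frame of rest_seat between -0.01 and 0.01 m and z of roller_grip in the frame of rest_seat between 0.077 and 0.085 m and angle between roller_grip's own z axis and vertical below 0.08 rad and linear speed of roller below 0.02 m/s); the robot touches nothing.
It fails at once if the roller is lifted off (its drum's centre over 45 mm above the frame's top edge, drum radius 22 mm) while some strips are down and others still proud (z of drum_mid in the frame of bed_mid above 0.045 m and value of joint any of strip1, strip2, strip3, strip4, strip5 above 0.003 m and value of joint any of strip1, strip2, strip3, strip4, strip5 below 0.002 m).
It fails at once if the roller's spring is bottomed out (over 13.5 mm) on the strips (value of joint spring above 0.0135 m and contact force between roller and bed above 1 N).
It fails at once if the fingers touch the strips or the frame (contact force between the fingers and bed above 1 N).
It fails at once if a bystander is moved by more than 30 mm (distance of any of spatula_grip, cream_jar, spray_bottle, cup, insoles, steel_tray, brush_grip from where it was at the start of the episode above 0.03 m).
It also fails if it takes over 59 s, if anything falls off the work surface, if the arm or the gripper's body presses on something with over 40 N, if the wrist force passes 120 N, or if a joint passes its speed limit or range.

## Working session

There is one attempt and no reset: what is moved stays moved. The work goes in short steps, Python scripts to look and compute and a shell command to move; the robot and the scene stay as the last step left them, time stands still between calls to the robot, and variables do not carry over. Pictures are saved under pics/ and viewed, and the job is handed in when it is done.

```bash
ls; mkdir -p pics
python3 - <<'E'
from bench import env, snapshot, camera_params
import cv2
for n in ("top","side"):
    im=snapshot(n); cv2.imwrite(f"pics/{n}0.png",im[:,:,::-1])
    p=camera_params(n); print(n,{k:(v if k!='view' else [[round(float(a),4) for a in r] for r in v]) for k,v in p.items()})
print(env.get_obs())
E
```

```text
pics
top {'fx': 382.9559848570484, 'fy': 382.9559848570484, 'cx': 319.6391038746655, 'cy': 196.56253531615968, 'view': [[0.0198, -0.9997, -0.0119, -0.0379], [0.9973, 0.0189, 0.0705, -0.5628], [-0.0703, -0.0133, 0.9974, -1.3393], [0.0, 0.0, 0.0, 1.0]]}
side {'fx': 496.2541568731827, 'fy': 496.2541568731827, 'cx': 318.71637091470086, 'cy': 201.37447406548122, 'view': [[-0.6741, -0.7385, -0.0113, 0.3584], [0.515, -0.4809, 0.7096, -0.3777], [-0.5295, 0.4726, 0.7045, -1.8621], [0.0, 0.0, 0.0, 1.0]]}
{'time': 0.1, 'joint_pos': array([-1.24129765e+00,  3.79343546e-01,  1.73472371e+00, -5.12239079e-05,
        1.02848942e+00, -3.33409406e-02]), 'qvel': array([ 0.00122525, -0.0027981 ,  0.00012682,  0.00115837,  0.0014216 ,
       -0.00044633]), 'tau': array([ 1.97665882e-03, -7.65034747e+01, -4.35290194e+01,  6.52814610e-02,
        3.98718996e-02, -2.70119602e-05]), 'tool_pos': array([ 0.24829366, -0.65410655,  0.21336198]), 'orientation': array([ 9.83586012e-01,  1.80439255e-01, -9.28057509e-05, -4.73499637e-04]), 'ft_force': array([ 0.6983355 , -0.41167138,  0.34677589]), 'wrist_torque': array([-0.0159875 ,  0.02041433, -0.0194576 ]), 'gripper_width': 0.09124169636370084}
```

View pics/top0.png

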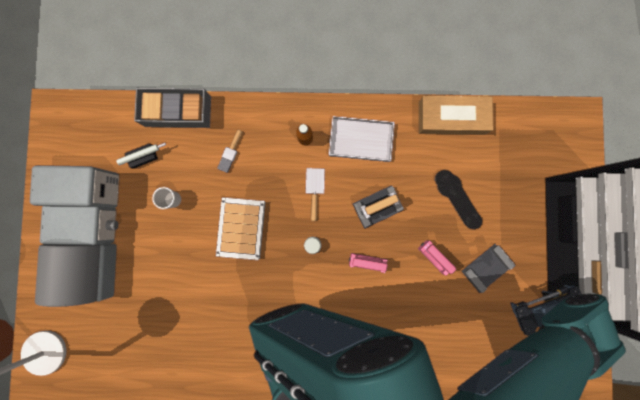

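View pics/side0.png

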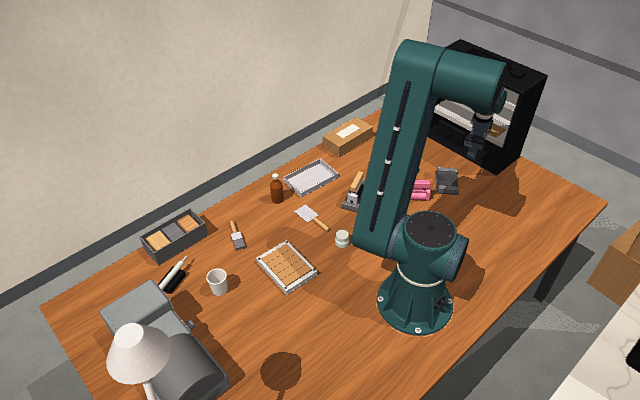

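Run:
```python
import cv2,numpy as np
im=cv2.imread("pics/top0.png")
a=cv2.resize(im[180:240,335:425],None,fx=8,fy=8,interpolation=cv2.INTER_CUBIC)
cv2.imwrite("pics/c_rest.png",a[:480,:720])
b=cv2.resize(im[190:270,205:285],None,fx=7,fy=7,interpolation=cv2.INTER_CUBIC)
cv2.imwrite("pics/c_bed.png",b)
im=cv2.imread("pics/side0.png")
a=cv2.resize(im[160:220,330:390],None,fx=9,fy=9,interpolation=cv2.INTER_CUBIC)
b=cv2.resize(im[225:305,240:330],None,fx=6,fy=6,interpolation=cv2.INTER_CUBIC)
cv2.imwrite("pics/s_rest.png",a);cv2.imwrite("pics/s_bed.png",b)
```

```text
(no output)
```

View pics/c_rest.png

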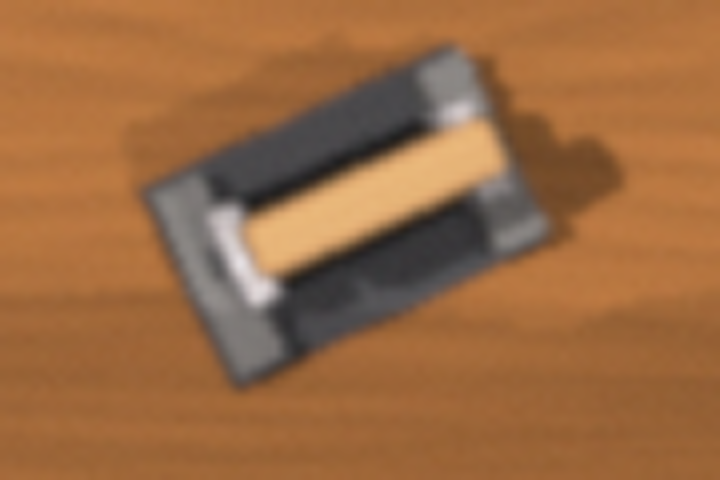

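View pics/c_bed.png

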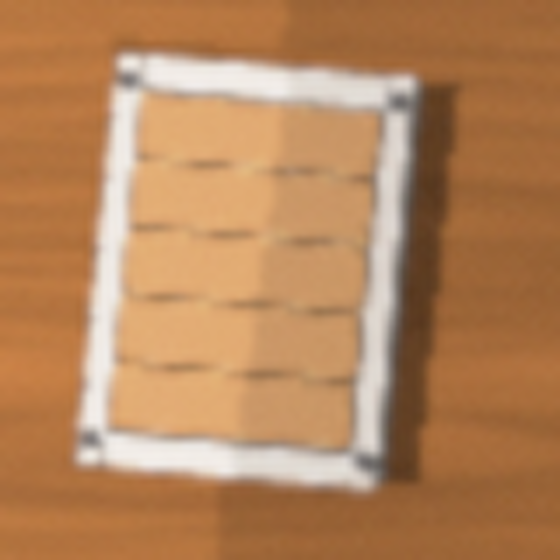

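View pics/s_rest.png

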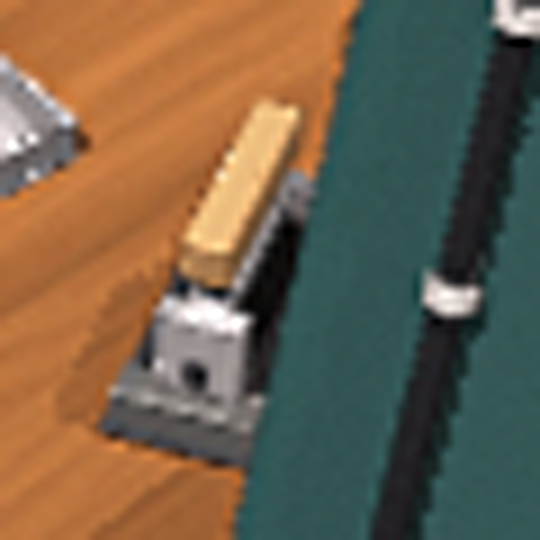

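View pics/s_bed.png

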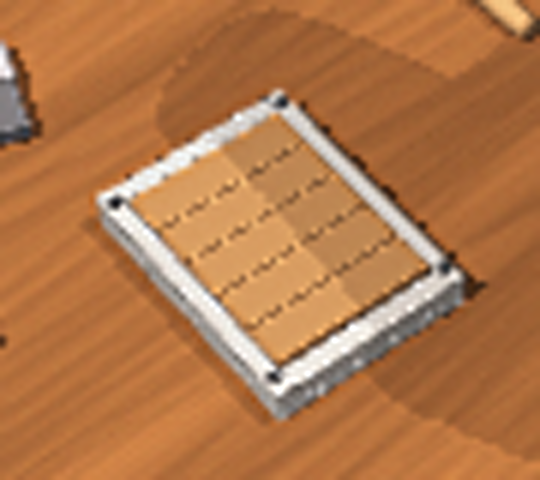

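```bash
cat > h.py <<'E'
from bench import env, snapshot, camera_params
import numpy as np, cv2
from scipy.spatial.transform import Rotation as R
def ray(n,u,v,z):
    p=camera_params(n);V=np.array(p['view'])
    d=np.array([(u-p['cx'])/p['fx'],-(v-p['cy'])/p['fy'],-1])
    Rw=V[:3,:3].T;c=-Rw@V[:3,3];d=Rw@d
    return c+d*(z-c[2])/d[2]
def proj(n,P):
    p=camera_params(n);V=np.array(p['view']);q=V[:3,:3]@np.array(P)+V[:3,3]
    return p['cx']+p['fx']*q[0]/-q[2], p['cy']-p['fy']*q[1]/-q[2]
def crop(n,c,s,off,z): return ray(n,(c[0]+.5)/s-.5+off[0],(c[1]+.5)/s-.5+off[1],z)
E
python3 - <<'E'
from h import *
np.set_printoptions(precision=4,suppress=True)
def rep(name,n,cs,s,off,z):
    P=np.array([crop(n,c,s,off,z) for c in cs]);print(name,P[:,:2].tolist() and P[:,:2].round(4).tolist(),'mid',P.mean(0))
    for i in range(4):
        d=P[(i+1)%4]-P[i];print('  ',np.linalg.norm(d).round(4),np.degrees(np.arctan2(d[1],d[0])).round(2))
rep('bed','top',[(118,55),(418,78),(380,488),(78,462)],7,(205,190),.03)
rep('bedS','side',[(98,198),(280,92),(465,275),(278,395)],6,(240,225),.03)
rep('handle','top',[(242,222),(490,118),(507,168),(265,278)],8,(335,180),.126)
rep('rest','top',[(145,190),(460,45),(550,235),(240,388)],8,(335,180),.03)
rep('handleS','side',[(182,240),(268,98),(300,108),(232,258)],9,(330,160),.126)
for n,uv in (('spat',(315,180)),('jar',(312,246)),('bottle',(304,134)),('tray',(362,138)),('cup',(165,198)),('empty',(489,268)),('pink',(369,263)),('pink2',(437,258))): print(n,ray('top',*uv,.05))
E
```

```text
bed [[0.553, 0.3196], [0.5443, 0.1677], [0.3394, 0.1805], [0.3491, 0.3319]] mid [0.4465 0.2499 0.03  ]
   0.1522 -93.29
   0.2053 176.42
   0.1517 86.33
   0.2043 -3.45
bedS [[0.5539, 0.3192], [0.5428, 0.1708], [0.3402, 0.1829], [0.3507, 0.3321]] mid [0.4469 0.2512 0.03  ]
   0.1487 -94.28
   0.2029 176.58
   0.1495 85.98
   0.2036 -3.64
handle [[0.5236, -0.1763], [0.568, -0.2769], [0.5477, -0.2839], [0.501, -0.1859]] mid [ 0.5351 -0.2308  0.126 ]
   0.1099 -66.17
   0.0215 -160.91
   0.1085 115.49
   0.0246 23.01
rest [[0.5411, -0.1437], [0.6077, -0.2813], [0.5248, -0.3212], [0.4553, -0.1864]] mid [ 0.5322 -0.2332  0.03  ]
   0.1529 -64.19
   0.092 -154.31
   0.1517 117.27
   0.0959 26.43
handleS [[0.523, -0.1748], [0.5667, -0.2783], [0.5508, -0.2844], [0.4979, -0.1833]] mid [ 0.5346 -0.2302  0.126 ]
   0.1124 -67.1
   0.0171 -158.96
   0.1141 117.59
   0.0265 18.69
spat [ 0.6187 -0.0101  0.05  ]
jar [ 0.3904 -0.0045  0.05  ]
bottle [0.7804 0.0319 0.05  ]
tray [ 0.7697 -0.1717  0.05  ]
cup [0.546  0.5114 0.05  ]
empty [ 0.3283 -0.6091  0.05  ]
pink [ 0.3366 -0.2008  0.05  ]
pink2 [ 0.3584 -0.4327  0.05  ]
```

Run:
```python
from h import *
im=cv2.imread("pics/top0.png")
def rect(im,x0,y0,x1,y1,mask,z,lab,s=8):
    c=cv2.resize(im[y0:y1,x0:x1],None,fx=s,fy=s,interpolation=cv2.INTER_CUBIC)
    m=mask(c.astype(int)).astype(np.uint8)*255
    cs,_=cv2.findContours(m,cv2.RETR_EXTERNAL,cv2.CHAIN_APPROX_NONE)
    k=max(cs,key=cv2.contourArea)
    P=np.array([crop('top',q[0],s,(x0,y0),z)[:2] for q in k],np.float32)
    r=cv2.minAreaRect(P*1000);print(lab,r)
    cv2.drawContours(c,[k],-1,(0,255,0),1)
    cv2.imwrite(f'pics/m_{lab}.png',c)
rect(im,335,180,425,240,lambda c:(c[:,:,2]>185)&(c[:,:,1]>130)&(c[:,:,0]<170),.126,'handle')
rect(im,335,180,425,240,lambda c:(c[:,:,2]-c[:,:,0]<45)|(c[:,:,2]>185),.03,'rest')
rect(im,205,190,285,270,lambda c:(c[:,:,0]>150),.03,'bed',7)
```

```text
handle ((535.171142578125, -228.12478637695312), (27.535614013671875, 112.25405883789062), 26.88558006286621)
rest ((532.5193481445312, -232.68734741210938), (98.33589172363281, 158.32351684570312), 26.554250717163086)Traceback (most recent call last):
  File "<stdin>", line 14, in <module>
  File "<stdin>", line 8, in rect
  File "h.py", line 12, in crop
    def crop(n,c,s,off,z): return ray(n,(c[0]+.5)/s-.5+off[0],(c[1]+.5)/s-.5+off[1],z)
                                  ~~~^^^^^^^^^^^^^^^^^^^^^^^^^^^^^^^^^^^^^^^^^^^^^^^^^
  File "h.py", line 5, in ray
    p=camera_params(n);V=np.array(p['view'])
ValueError: time passes only in moves, steps and waits
```

View pics/m_handle.png

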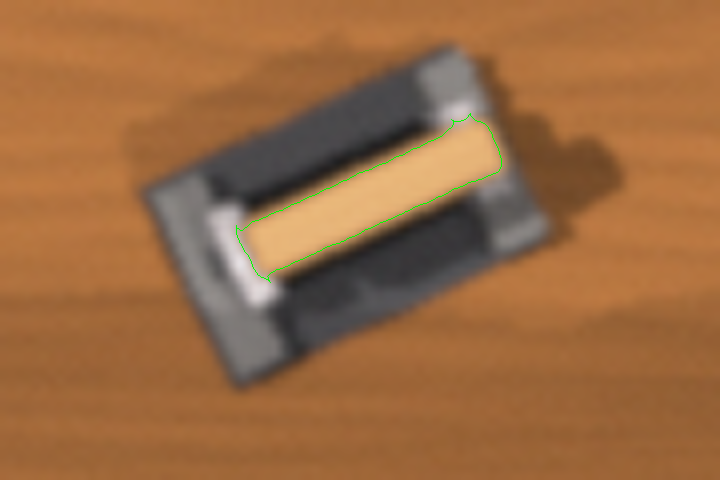

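View pics/m_rest.png

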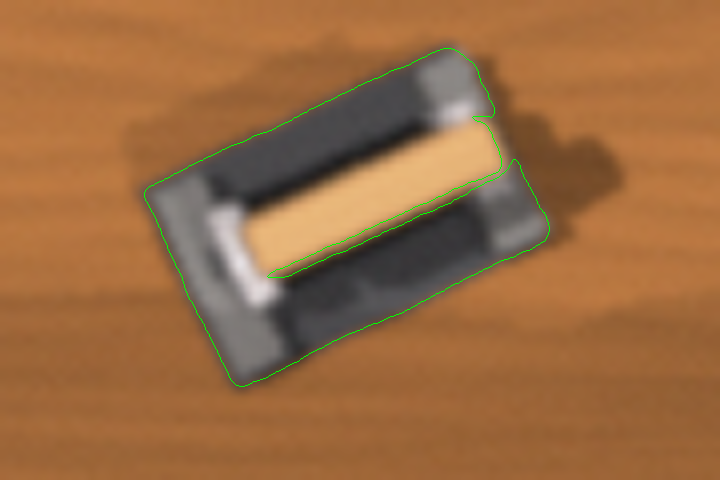

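Candidates in the top view are as follows.
- **Roller:** the tan-handled one at (380,205), against the pink look-alikes at (369,263) and (437,258).
- **Rest:** the one at (379,207), against the empty look-alike at (489,268).

The base projects to about (309,357), so the rest at (379,207) is nearest. The crop shows the tan handle on it between the two grey rails, with its long axis at about -64° in the world and its centre near (0.535,-0.230). The pressing frame is at (241,229), which gives bed_mid (0.447,0.250) and yaw -3.5°.

I'll approach now.

```bash
python3 -m inch '[[[0.03,-0.021,0,0,0,0,0],[0.03,-0.021,0,0,0,0,0],[0.03,-0.021,0,0,0,0,0],[0.03,-0.021,0,0,0,0,0],[0.03,-0.021,0,0,0,0,0],[0.03,-0.021,0,0,0,0,0],[0.03,-0.021,0,0,0,0,0],[0.03,-0.021,0,0,0,0,0],[0.03,-0.021,0,0,0,0,0],[0.03,-0.021,0,0,0,0,0]]]' 50
python3 -m inch '[[[0.03,-0.021,0,0,0,0,0],[0.03,-0.021,0,0,0,0,0],[0.03,-0.021,0,0,0,0,0],[0.029,-0.021,0,0,0,0,0],[0,0,0,0,0,-6.8,0],[0,0,0,0,0,-6.8,0],[0,0,0,0,0,-6.8,0],[0,0,0,0,0,-6.8,0],[0,0,0,0,0,-6.8,0],[0,0,0,0,0,-6.8,0]]]'
python3 -m inch '[[[0,0,0,0,0,-6.8,0],[0,0,0,0,0,-6.8,0],[0,0,0,0,0,-6.8,0],[0,0,0,0,0,-6.8,0],[0,0,0,0,0,-6.8,0],[0,0,0,0,0,-6.8,0],[0,0,0,0,0,-6.8,0],[0,0,0,0,0,-6.8,0],[0,0,0,0,0,0,0],[0,0,0,0,0,0,0]]]'
python3 - <<'E'
from h import *
o=env.get_obs();print(o['time'],o['tool_pos'],o['joint_pos']);M=R.from_quat(o['orientation']).as_matrix();print(M.round(4),np.degrees(np.arctan2(M[1,1],M[0,1])))
for n in('top','side'):
    cv2.imwrite(f'pics/{n}1.png',snapshot(n)[:,:,::-1])
print(proj('top',(.535,-.23,.126)))
E
```

```text
time: 0.93
tool_pos: [0.4549, -0.3499, 0.2138]
orientation: [0.984, 0.18, -0.0, -0.0]
ft_force: [1.4, -0.2, 0.3]
gripper_width: 0.0911
time: 1.77
tool_pos: [0.5356, -0.2307, 0.2136]
orientation: [0.857, 0.515, -0.0, -0.0]
ft_force: [-0.7, -0.3, 0.9]
gripper_width: 0.0911
time: 2.6
tool_pos: [0.5357, -0.2308, 0.2137]
orientation: [0.532, 0.847, -0.0, -0.0]
ft_force: [0.1, -0.5, -0.3]
gripper_width: 0.0909
2.6 [ 0.53567661 -0.2308236   0.21373272] [-4.46815082e-01  1.97871950e-01  1.97397974e+00  1.30718304e-06
  9.70112736e-01 -8.96620312e-01]
[[-4.348e-01  9.005e-01 -3.000e-04]
 [ 9.005e-01  4.348e-01  2.000e-04]
 [ 3.000e-04 -2.000e-04 -1.000e+00]] 25.771900915743114
(np.float64(381.3379080539181), np.float64(204.13082227711766))
```

Run:
```python
import cv2
a=cv2.imread('pics/side1.png')[110:230,290:450];cv2.imwrite('pics/s1c.png',cv2.resize(a,None,fx=5,fy=5,interpolation=cv2.INTER_CUBIC))
```

```text
(no output)
```

View pics/s1c.png

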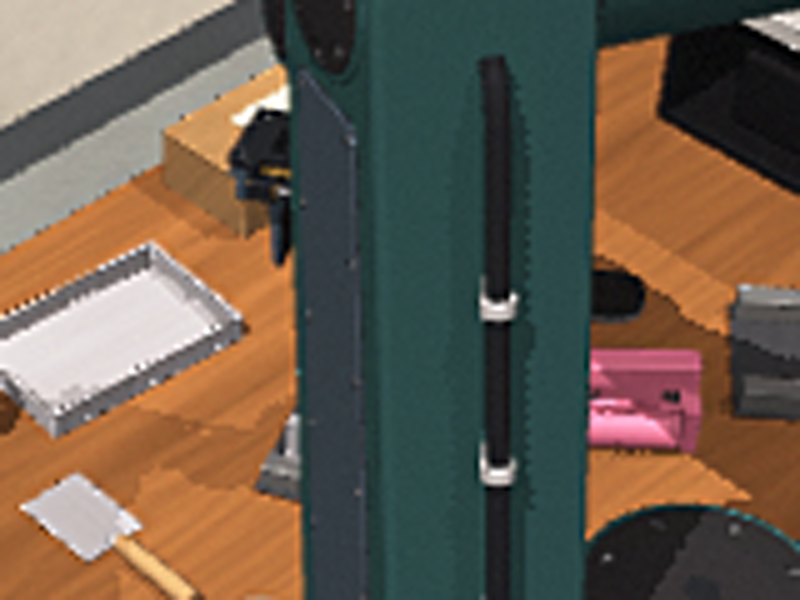

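The side view is blocked by the upper arm, which hides the roller; only the rest corner shows at crop (285,460). Both cameras gave the same handle position, so I'll descend and close.

```bash
python3 -m inch '[[[0,0,0.0147,0,0,0,0],[0,0,0.0147,0,0,0,0],[0,0,0.0147,0,0,0,0],[0,0,0.0147,0,0,0,0],[0,0,0.0147,0,0,0,0],[0,0,0.0147,0,0,0,0],[0,0,0.0147,0,0,0,0],[0,0,0.0147,0,0,0,0],[0,0,0,0,0,0,0],[0,0,0,0,0,0,0]]]' 50
python3 -m inch '[[[0,0,0,0,0,0,0.4],[0,0,0,0,0,0,0.6],[0,0,0,0,0,0,0.8],[0,0,0,0,0,0,1],[0,0,0,0,0,0,1],[0,0,0,0,0,0,1],[0,0,0,0,0,0,1],[0,0,0,0,0,0,1],[0,0,0,0,0,0,1],[0,0,0,0,0,0,1]]]' 50
python3 - <<'E'
from h import *
o=env.get_obs();print(o['time'],o['tool_pos'],o['ft_force'],o['wrist_torque'],o['gripper_width'])
E
```

```text
time: 3.53
tool_pos: [0.5355, -0.2307, 0.096]
orientation: [0.531, 0.848, -0.0, -0.001]
ft_force: [0.8, 0.2, 0.4]
gripper_width: 0.091
time: 4.37
tool_pos: [0.5358, -0.2309, 0.0963]
orientation: [0.53, 0.848, -0.0, -0.0]
ft_force: [-4.0, -2.4, 1.7]
gripper_width: 0.0278
4.3667 [ 0.5357687  -0.23089048  0.09630673] [-4.03821954 -2.42240265  1.70573707] [-0.34592917  0.44105291 -0.01034674] 0.027831847651259074
```

```bash
python3 -m inch '[[[0,0,0,0,0,0,1],[0,0,0,0,0,0,1],[0,0,0,0,0,0,1],[0,0,-0.005,0,0,0,1],[0,0,-0.010,0,0,0,1],[0,0,-0.012,0,0,0,1],[0,0,-0.013,0,0,0,1],[0,0,-0.010,0,0,0,1],[0,0,0,0,0,0,1],[0,0,0,0,0,0,1]]]' 50
python3 - <<'E'
from h import *
o=env.get_obs();print(o['time'],o['tool_pos'],o['ft_force'],o['wrist_torque'],o['gripper_width'])
for n in('top','side'): cv2.imwrite(f'pics/{n}2.png',snapshot(n)[:,:,::-1])
E
```

```text
time: 5.2
tool_pos: [0.5363, -0.2311, 0.1474]
orientation: [0.53, 0.848, 0.0, 0.001]
ft_force: [0.4, 0.6, -5.6]
gripper_width: 0.0258
5.2 [ 0.53625106 -0.23108855  0.14735391] [ 0.3929919   0.57429552 -5.60113056] [ 0.0127429  -0.1135432  -0.00182336] 0.025827894218438965
```

View pics/top2.png

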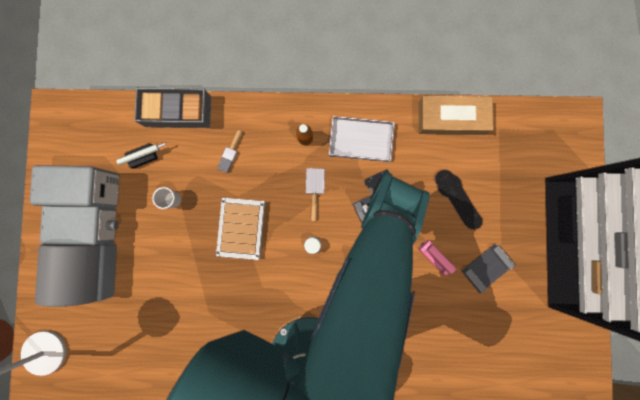

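The roller is held (weight 5.6 N, width 25.8 mm). In the top picture the arm covers the rest at about (385,205), and the frame at (241,229) is undisturbed. Next I'll lift it and carry it to the far end strip.

```bash
python3 -m inch '[[[0,0,-0.018,0,0,0,1],[0,0,-0.019,0,0,0,1],[0,0,-0.019,0,0,0,1],[0,0,-0.019,0,0,0,1],[0,0,-0.018,0,0,0,1],[0.012,0.005,0,0,0,0,1],[0.024,0.01,0,0,0,0,1],[0.0292,0.0126,0,0,0,0,1],[0.0292,0.0126,0,0,0,0,1],[0.0292,0.0126,0,0,0,0,1]]]'
python3 -m inch '[[[0.0292,0.0126,0,0,0,0,1],[0.0292,0.0126,0,0,0,0,1],[0.0292,0.0126,0,0,0,0,1],[0.0292,0.0126,0,0,0,0,1],[0.0292,0.0126,0,0,0,0,1],[0.0292,0.0126,0,0,0,0,1],[0.0292,0.0126,0,0,0,0,1],[0.0292,0.0126,0,0,0,0,1],[0.0292,0.0126,0,0,0,0,1],[0.0292,0.0126,0,0,0,0,1]]]'
python3 -m inch '[[[0.0145,0.0065,0,0,0,0,1],[0.0085,0.0036,0,0,0,0,1],[0,0,0,0,0,5.9,1],[0,0,0,0,0,5.9,1],[0,0,0,0,0,5.9,1],[0,0,0,0,0,5.9,1],[0,0,0,0,0,5.9,1],[0,0,0,0,0,0,1],[0,0,0,0,0,0,1],[0,0,0,0,0,0,1]]]'
python3 - <<'E'
from h import *
o=env.get_obs();M=R.from_quat(o['orientation']).as_matrix();print(o['time'],o['tool_pos'],o['ft_force'],o['wrist_torque'],o['gripper_width'],np.degrees(np.arctan2(M[1,1],M[0,1])),M[:,2])
for n in('top','side'): cv2.imwrite(f'pics/{n}3.png',snapshot(n)[:,:,::-1])
a=cv2.imread('pics/side3.png')[120:320,200:400];cv2.imwrite('pics/s3c.png',cv2.resize(a,None,fx=3,fy=3,interpolation=cv2.INTER_CUBIC))
E
```

```text
time: 6.13
tool_pos: [0.5279, -0.0948, 0.2379]
orientation: [0.53, 0.848, -0.0, -0.001]
ft_force: [0.5, 0.4, -5.3]
gripper_width: 0.0259
time: 6.97
tool_pos: [0.513, 0.2228, 0.2379]
orientation: [0.53, 0.848, -0.001, -0.001]
ft_force: [1.4, -0.4, -5.4]
gripper_width: 0.0258
time: 7.8
tool_pos: [0.5131, 0.2459, 0.2388]
orientation: [0.727, 0.686, -0.0, -0.0]
ft_force: [0.1, -0.0, -5.4]
gripper_width: 0.0254
7.8 [0.51310022 0.24587118 0.23880463] [ 0.12729403 -0.01169538 -5.39395042] [ 0.0066344  -0.11343673  0.03009171] 0.02542561709038904 -3.328488379681636 [-7.30019905e-04 -3.42232933e-04 -9.99999675e-01]
```

View pics/s3c.png

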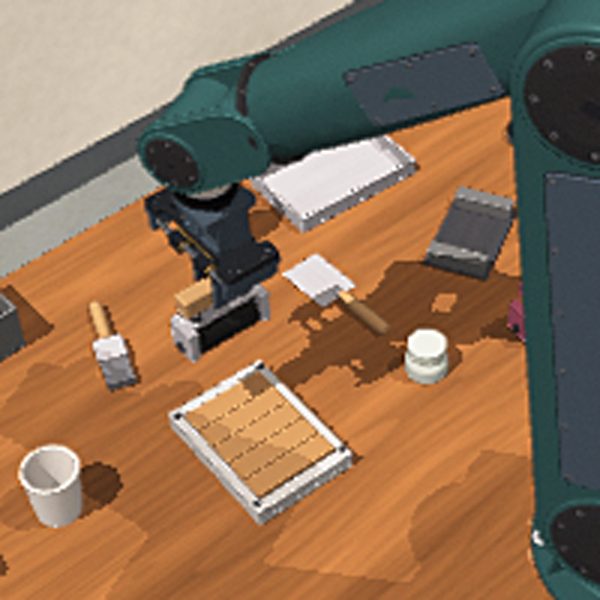

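View pics/top3.png

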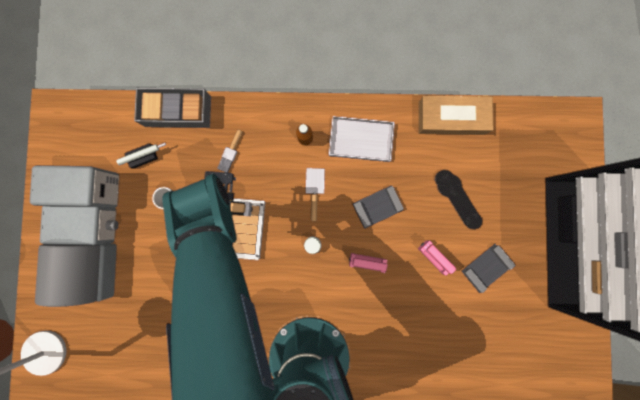

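Run:
```python
from h import *
im=cv2.imread('pics/side3.png');s=8;x0,y0=245,205
c=cv2.resize(im[y0:y0+45,x0:x0+60],None,fx=s,fy=s,interpolation=cv2.INTER_CUBIC)
a=np.radians(-3.33);ex=np.array([np.cos(a),np.sin(a),0]);ey=np.array([-np.sin(a),np.cos(a),0]);ez=np.array([0,0,1.])
H=np.array([.5131,.2459,.2535])
def d(P,col):
    u,v=proj('side',P);cv2.circle(c,(int((u-x0+.5)*s),int((v-y0+.5)*s)),3,col,-1)
for sy in(-1,1):
  for sx in(-1,1):
    d(H+ey*.061*sy+ex*.022*sx-ez*.081,(0,255,0))
    for sz in(-1,1): d(H+ey*.056*sy+ex*.013*sx+ez*.015*sz,(0,0,255))
cv2.imwrite('pics/s3p.png',c)
im=cv2.imread('pics/top3.png');x0,y0=340,175
c=cv2.resize(im[y0:y0+65,x0:x0+75],None,fx=8,fy=8,interpolation=cv2.INTER_CUBIC)
a=np.radians(26);ex=np.array([np.cos(a),np.sin(a),0]);ey=np.array([-np.sin(a),np.cos(a),0])
C=np.array([.5325,-.2327,.03])
def d(P,col):
    u,v=proj('top',P);cv2.circle(c,(int((u-x0+.5)*s),int((v-y0+.5)*s)),3,col,-1)
for sy in(-1,1):
  for sx in(-1,1):
    for yy in(.052,.076): d(C+ey*yy*sy+ex*.045*sx,(0,255,0))
cv2.imwrite('pics/t3p.png',c)
```

```text
(no output)
```

View pics/s3p.png

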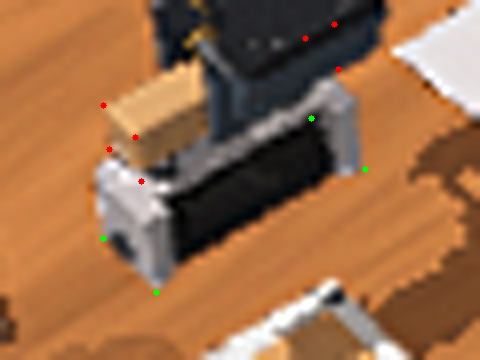

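View pics/t3p.png

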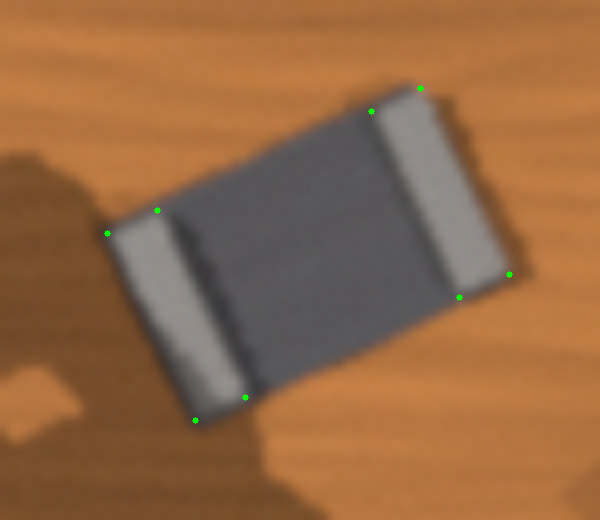

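The grip checks out. In the side crop the projected model lies on the roller within 1–2 mm, with the plate corner at crop (156,290) and the handle end at about (105,108). In the top crop the empty rest matches its model corners. Next I'll descend to just above the far end strip.

```bash
python3 -m inch '[[[0,0.0015,0.0139,0,0,0,1],[0,0,0.0139,0,0,0,1],[0,0,0.0139,0,0,0,1],[0,0,0.0139,0,0,0,1],[0,0,0.0139,0,0,0,1],[0,0,0.0139,0,0,0,1],[0,0,0.0139,0,0,0,1],[0,0,0.0139,0,0,0,1],[0,0,0.0135,0,0,0,1],[0,0,0,0,0,0,1]]]' 60
python3 -m inch '[[[0,0,0.003,0,0,0,1],[0,0,0.003,0,0,0,1],[0,0,0.002,0,0,0,1],[0,0,0.002,0,0,0,1],[0,0,0.001,0,0,0,1],[0,0,0,0,0,0,1],[0,0,0,0,0,0,1],[0,0,0,0,0,0,1],[0,0,0,0,0,0,1],[0,0,0,0,0,0,1]]]'
python3 -c "
from h import *
o=env.get_obs();print(o['tool_pos'],o['ft_force'],o['wrist_torque'],o['gripper_width'])"
```

```text
time: 8.73
tool_pos: [0.5136, 0.2454, 0.1121]
orientation: [0.728, 0.685, -0.002, -0.001]
ft_force: [-0.9, -0.4, -7.0]
gripper_width: 0.026
time: 9.57
tool_pos: [0.5151, 0.2462, 0.1038]
orientation: [0.728, 0.685, 0.0, 0.0]
ft_force: [1.1, 1.0, 1.7]
gripper_width: 0.0258
[0.51510596 0.24621745 0.10382851] [1.11880511 1.02721556 1.72857693] [ 0.31336731 -0.13092929  0.00205603] 0.025771228437886404
```

```bash
python3 -m inch '[[[0,0,0.001,0,0,0,1],[0,0,0.001,0,0,0,1],[0,0,0.001,0,0,0,1],[0,0,0.001,0,0,0,1],[0,0,0.001,0,0,0,1],[0,0,0.001,0,0,0,1],[0,0,0,0,0,0,1],[0,0,0,0,0,0,1],[0,0,0,0,0,0,1],[0,0,0,0,0,0,1]]]' 60
python3 - <<'E'
from h import *
o=env.get_obs();print(o['tool_pos'],o['ft_force'],o['wrist_torque'],o['gripper_width'])
im=snapshot('side')[:,:,::-1];cv2.imwrite('pics/s4.png',cv2.resize(im[200:310,230:340],None,fx=5,fy=5,interpolation=cv2.INTER_CUBIC))
E
```

```text
time: 10.4
tool_pos: [0.5154, 0.2462, 0.0981]
orientation: [0.728, 0.685, 0.0, 0.0]
ft_force: [-0.7, 0.9, 9.1]
gripper_width: 0.0259
[0.51539242 0.24624335 0.09806134] [-0.69635231  0.87152719  9.06472264] [ 0.18676888 -0.10831586  0.02488057] 0.02592113106548096
```

View pics/s4.png

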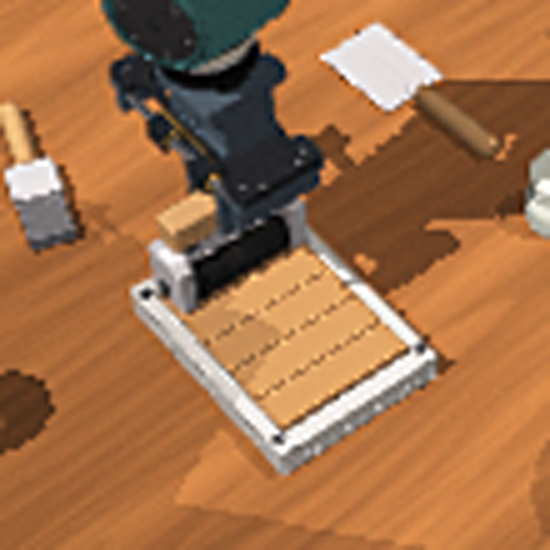

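The roller stands centred on the far end strip, with its plates at crop (170,275) and (300,220), and the contact force is about 14.5 N. I'll push 1.5 mm further and roll towards the near end.

```bash
python3 -m inch '[[[0,0,0.0008,0,0,0,1],[0,0,0.0007,0,0,0,1],[0,-0.003,0,0,0,0,1],[0,-0.005,0,0,0,0,1],[0,-0.005,0,0,0,0,1],[0,-0.005,0,0,0,0,1],[0,-0.005,0,0,0,0,1],[0,-0.005,0,0,0,0,1],[0,-0.005,0,0,0,0,1],[0,-0.004,0,0,0,0,1]]]' 60
python3 -m inch '[[[0,-0.003,0,0,0,0,1],[0,-0.005,0,0,0,0,1],[0,-0.005,0,0,0,0,1],[0,-0.005,0,0,0,0,1],[0,-0.005,0,0,0,0,1],[0,-0.005,0,0,0,0,1],[0,-0.003,0,0,0,0,1],[0,0,0,0,0,0,1],[0,0,0,0,0,0,1],[0,0,0,0,0,0,1]]]'
python3 - <<'E'
from h import *
o=env.get_obs();print(o['tool_pos'],o['ft_force'],o['wrist_torque'],o['gripper_width'])
im=snapshot('side')[:,:,::-1];cv2.imwrite('pics/s5.png',cv2.resize(im[200:310,230:340],None,fx=5,fy=5,interpolation=cv2.INTER_CUBIC))
E
```

```text
time: 11.28
tool_pos: [0.4784, 0.2486, 0.0967]
orientation: [0.728, 0.685, 0.001, 0.0]
ft_force: [1.0, 0.5, 10.7]
gripper_width: 0.0256
time: 12.12
tool_pos: [0.4476, 0.2505, 0.0967]
orientation: [0.728, 0.685, 0.001, 0.0]
ft_force: [-0.8, 1.1, 10.6]
gripper_width: 0.0257
[0.44761339 0.25051649 0.09667969] [-0.83140885  1.05848651 10.5551168 ] [ 0.15585374  0.0256887  -0.02257168] 0.025688450630409802
```

View pics/s5.png

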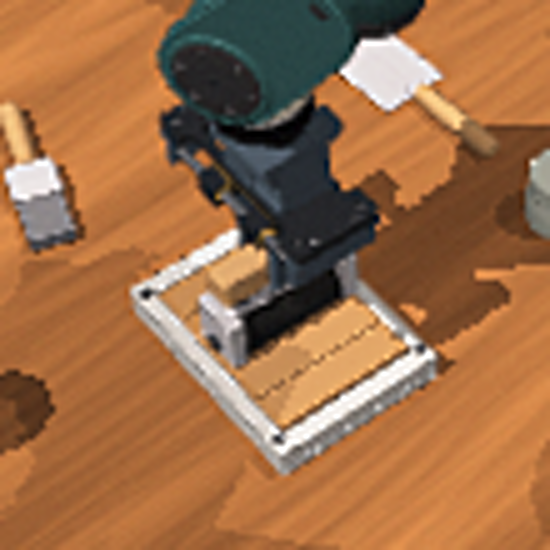

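The roller is now over the middle strip, with its plates at crop (225,330) and (345,270). It is still centred and the push is a steady 16 N. I'll keep rolling to the near end.

```bash
python3 -m inch '[[[0,-0.003,0,0,0,0,1],[0,-0.005,0,0,0,0,1],[0,-0.005,0,0,0,0,1],[0,-0.005,0,0,0,0,1],[0,-0.005,0,0,0,0,1],[0,-0.005,0,0,0,0,1],[0,-0.005,0,0,0,0,1],[0,-0.005,0,0,0,0,1],[0,-0.005,0,0,0,0,1],[0,-0.003,0,0,0,0,1]]]' 60
python3 -m inch '[[[0,-0.003,0,0,0,0,1],[0,-0.005,0,0,0,0,1],[0,-0.005,0,0,0,0,1],[0,-0.005,0,0,0,0,1],[0,-0.004,0,0,0,0,1],[0,-0.003,0,0,0,0,1],[0,0,0,0,0,0,1],[0,0,0,0,0,0,1],[0,0,0,0,0,0,1],[0,0,0,0,0,0,1]]]'
python3 - <<'E'
from h import *
o=env.get_obs();print(o['tool_pos'],o['ft_force'],o['wrist_torque'],o['gripper_width'])
im=snapshot('side')[:,:,::-1];cv2.imwrite('pics/s6.png',cv2.resize(im[200:310,230:340],None,fx=5,fy=5,interpolation=cv2.INTER_CUBIC))
E
```

```text
time: 13.0
tool_pos: [0.4021, 0.2535, 0.0969]
orientation: [0.728, 0.685, 0.001, 0.001]
ft_force: [3.8, -1.7, 9.2]
gripper_width: 0.0258
time: 13.83
tool_pos: [0.3768, 0.255, 0.0966]
orientation: [0.728, 0.685, 0.001, 0.0]
ft_force: [-0.4, 1.1, 9.9]
gripper_width: 0.0257
[0.37680874 0.25499062 0.09661338] [-0.35114351  1.05049186  9.9103023 ] [ 0.34034217 -0.01832529  0.00768456] 0.025656463062817342
```

View pics/s6.png

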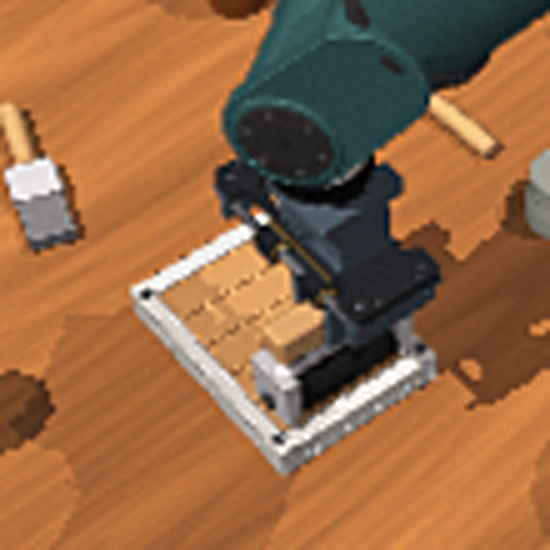

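The push over the near strip is 15.3 N at the same height. The picture shows the roller at the near end with its plates at crop (275,385) and (405,335). As a check while still in contact, I'll roll back over strips 2 to 4 and compare forces before lifting.

```bash
python3 -m inch '[[[0,0.003,0,0,0,0,1],[0,0.006,0,0,0,0,1],[0,0.006,0,0,0,0,1],[0,0.006,0,0,0,0,1],[0,0.006,0,0,0,0,1],[0,0.006,0,0,0,0,1],[0,0.003,0,0,0,0,1],[0,0,0,0,0,0,1],[0,0,0,0,0,0,1],[0,0,0,0,0,0,1]]]' 60
python3 -m inch '[[[0,0.003,0,0,0,0,1],[0,0.007,0,0,0,0,1],[0,0.009,0,0,0,0,1],[0,0.009,0,0,0,0,1],[0,0.009,0,0,0,0,1],[0,0.009,0,0,0,0,1],[0,0.009,0,0,0,0,1],[0,0.009,0,0,0,0,1],[0,0.004,0,0,0,0,1],[0,0,0,0,0,0,1]]]'
python3 -m inch '[[[0,0,0,0,0,0,1],[0,0,0,0,0,0,1],[0,0,0,0,0,0,1],[0,0,0,0,0,0,1],[0,0,-0.002,0,0,0,1],[0,0,-0.005,0,0,0,1],[0,0,-0.01,0,0,0,1],[0,0,-0.01,0,0,0,1],[0,0,0,0,0,0,1],[0,0,0,0,0,0,1]]]'
```

```text
time: 14.72
tool_pos: [0.4129, 0.2527, 0.0966]
orientation: [0.729, 0.685, 0.001, 0.0]
ft_force: [0.3, 1.7, 10.6]
gripper_width: 0.0258
time: 15.55
tool_pos: [0.4815, 0.2483, 0.0967]
orientation: [0.729, 0.685, 0.001, 0.0]
ft_force: [0.3, 0.3, 10.7]
gripper_width: 0.0259
time: 16.38
tool_pos: [0.48, 0.2481, 0.1235]
orientation: [0.728, 0.685, 0.0, 0.0]
ft_force: [0.0, 0.0, -4.4]
gripper_width: 0.026
```

Strips 1–4 all gave the same force at the same height, so they are flush. I'll lift and bring the roller back over its rest.

```bash
python3 -m inch '[[[0,0,-0.019,0,0,0,1],[0,0,-0.02,0,0,0,1],[0,0,-0.02,0,0,0,1],[0,0,-0.02,0,0,0,1],[0,0,-0.02,0,0,0,1],[0,0,-0.016,0,0,-5.9,1],[0,0,0,0,0,-5.9,1],[0,0,0,0,0,-5.9,1],[0,0,0,0,0,-5.9,1],[0,0,0,0,0,-5.9,1]]]' 60
python3 -m inch '[[[-0.01,-0.0035,0,0,0,0,1],[-0.0292,-0.0102,0,0,0,0,1],[-0.0292,-0.0102,0,0,0,0,1],[-0.0292,-0.0102,0,0,0,0,1],[-0.0292,-0.0102,0,0,0,0,1],[-0.0292,-0.0102,0,0,0,0,1],[-0.0292,-0.0102,0,0,0,0,1],[-0.0292,-0.0102,0,0,0,0,1],[-0.0292,-0.0102,0,0,0,0,1],[-0.0292,-0.0102,0,0,0,0,1]]]'
python3 -m inch '[[[-0.0292,-0.0102,0,0,0,0,1],[-0.0292,-0.0102,0,0,0,0,1],[-0.0292,-0.0102,0,0,0,0,1],[-0.0292,-0.0102,0,0,0,0,1],[-0.0292,-0.0102,0,0,0,0,1],[-0.0292,-0.0102,0,0,0,0,1],[-0.007,-0.0033,0,0,0,0,1],[0,0,0,0,0,0,1],[0,0,0,0,0,0,1],[0,0,0,0,0,0,1]]]'
python3 - <<'E'
from h import *
o=env.get_obs();M=R.from_quat(o['orientation']).as_matrix();print(o['time'],o['tool_pos'],o['ft_force'],o['wrist_torque'],o['gripper_width'],np.degrees(np.arctan2(M[1,1],M[0,1])),M[:,2])
for n in('top','side'): cv2.imwrite(f'pics/{n}7.png',snapshot(n)[:,:,::-1])
im=cv2.imread('pics/side7.png')
cv2.imwrite('pics/s7.png',cv2.resize(im[215:310,240:340],None,fx=6,fy=6,interpolation=cv2.INTER_CUBIC))
im=cv2.imread('pics/top7.png')
cv2.imwrite('pics/t7.png',cv2.resize(im[160:240,325:435],None,fx=6,fy=6,interpolation=cv2.INTER_CUBIC))
E
```

```text
time: 17.22
tool_pos: [0.4794, 0.2479, 0.2374]
orientation: [0.528, 0.849, -0.001, -0.0]
ft_force: [0.8, -0.9, -5.7]
gripper_width: 0.0254
time: 18.05
tool_pos: [0.5131, -0.0408, 0.2376]
orientation: [0.531, 0.847, -0.0, -0.0]
ft_force: [1.0, -0.0, -6.1]
gripper_width: 0.026
time: 18.88
tool_pos: [0.5351, -0.2301, 0.2377]
orientation: [0.53, 0.848, 0.0, -0.001]
ft_force: [0.9, 0.2, -6.2]
gripper_width: 0.0257
18.8833 [ 0.53513043 -0.2301097   0.23765208] [ 0.87576503  0.15585487 -6.18559925] [-0.02325259 -0.12923443  0.01796068] 0.025713567634044393 25.933977406306553 [-9.32091205e-04  6.23177073e-04 -9.99999371e-01]
```

View pics/s7.png

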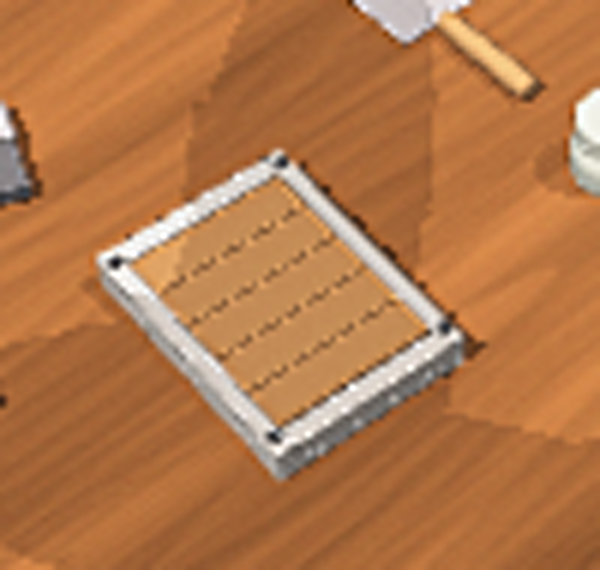

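View pics/t7.png

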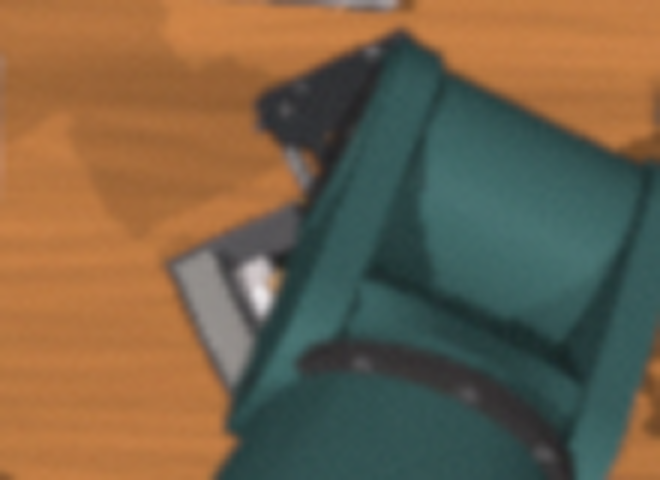

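View pics/side7.png

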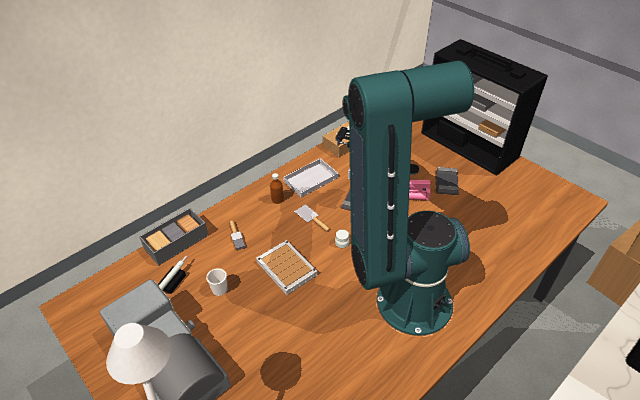

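The frame crop shows all five strips level with the frame edge, with no proud steps, and the bystanders look unmoved. In the top crop the roller's left plate, at (258,285), hangs just inside the left rail, as it should. I'll lower it.

```bash
python3 -m inch '[[[-0.001,0,0.014,0,0,0,1],[0,0,0.0145,0,0,0,1],[0,0,0.0145,0,0,0,1],[0,0,0.0145,0,0,0,1],[0,0,0.0145,0,0,0,1],[0,0,0.0145,0,0,0,1],[0,0,0.0145,0,0,0,1],[0,0,0.0145,0,0,0,1],[0,0,0.0105,0,0,0,1],[0,0,0,0,0,0,1]]]' 60
python3 -m inch '[[[0,0,0.002,0,0,0,1],[0,0,0.002,0,0,0,1],[0,0,0.002,0,0,0,1],[0,0,0.002,0,0,0,1],[0,0,0.002,0,0,0,1],[0,0,0,0,0,0,1],[0,0,0,0,0,0,1],[0,0,0,0,0,0,1],[0,0,0,0,0,0,1],[0,0,0,0,0,0,1]]]'
python3 -c "
from h import *
o=env.get_obs();print(o['tool_pos'],o['ft_force'],o['wrist_torque'],o['gripper_width'])"
```

```text
time: 19.82
tool_pos: [0.5351, -0.2306, 0.1102]
orientation: [0.53, 0.848, -0.0, -0.001]
ft_force: [-1.5, 0.7, -5.5]
gripper_width: 0.0256
time: 20.65
tool_pos: [0.5362, -0.2318, 0.1022]
orientation: [0.53, 0.848, 0.0, 0.0]
ft_force: [-0.4, 0.2, -5.6]
gripper_width: 0.0262
[ 0.53621042 -0.23176113  0.1022365 ] [-0.40998129  0.23890908 -5.55339455] [-0.02118036 -0.15087994 -0.01517075] 0.0261939339821428
```

```bash
python3 -m inch '[[[0,0,0.0015,0,0,0,1],[0,0,0.0015,0,0,0,1],[0,0,0.0015,0,0,0,1],[0,0,0.001,0,0,0,1],[0,0,0,0,0,0,1],[0,0,0,0,0,0,1],[0,0,0,0,0,0,1],[0,0,0,0,0,0,1],[0,0,0,0,0,0,1],[0,0,0,0,0,0,1]]]' 60
python3 -c "
from h import *
o=env.get_obs();print(o['tool_pos'],o['ft_force'],o['wrist_torque'],o['gripper_width'])"
```

```text
time: 21.48
tool_pos: [0.5362, -0.2317, 0.0966]
orientation: [0.53, 0.848, 0.0, 0.0]
ft_force: [-0.2, -1.1, -5.6]
gripper_width: 0.0257
[ 0.53616076 -0.23172072  0.09662597] [-0.20110328 -1.10587662 -5.64113929] [-0.0269533  -0.12801072  0.02364281] 0.025732368582852
```

```bash
python3 -m inch '[[[0,0,0.0005,0,0,0,1],[0,0,0.0005,0,0,0,1],[0,0,0.0005,0,0,0,1],[0,0,0,0,0,0,1],[0,0,0,0,0,0,1],[0,0,0,0,0,0,1],[0,0,0,0,0,0,1],[0,0,0,0,0,0,1],[0,0,0,0,0,0,1],[0,0,0,0,0,0,1]]]' 60
python3 -c "
from h import *
o=env.get_obs();print(o['tool_pos'],o['ft_force'],o['wrist_torque'],o['gripper_width'])"
```

```text
time: 22.32
tool_pos: [0.5362, -0.2318, 0.0952]
orientation: [0.53, 0.848, 0.0, 0.0]
ft_force: [-2.8, 0.6, 2.4]
gripper_width: 0.0261
[ 0.53621197 -0.23178316  0.09519073] [-2.81044597  0.55653616  2.43934215] [ 0.18750767  0.34002366 -0.02019132] 0.026126894826361727
```

The roller is down on the rails: the load on the wrist reversed at TCP z of about 0.095. I'll ease off slightly and open.

```bash
python3 -m inch '[[[0,0,-0.0005,0,0,0,1],[0,0,0,0,0,0,1],[0,0,0,0,0,0,1],[0,0,0,0,0,0,0.7],[0,0,0,0,0,0,0.66],[0,0,0,0,0,0,0.6],[0,0,0,0,0,0,0.5],[0,0,0,0,0,0,0.3],[0,0,0,0,0,0,0.1],[0,0,0,0,0,0,0]]]'
python3 -m inch '[[[0,0,0,0,0,0,0],[0,0,0,0,0,0,0],[0,0,-0.01,0,0,0,0],[0,0,-0.02,0,0,0,0],[0,0,-0.02,0,0,0,0],[0,0,-0.02,0,0,0,0],[0,0,-0.02,0,0,0,0],[0,0,-0.02,0,0,0,0],[0,0,-0.02,0,0,0,0],[0,0,0,0,0,0,0]]]'
python3 -m inch '[[[-0.015,0.005,0,0,0,0,0],[-0.03,0.01,0,0,0,0,0],[-0.035,0.01,0,0,0,0,0],[-0.035,0.01,0,0,0,0,0],[-0.035,0.01,0,0,0,0,0],[-0.035,0.01,0,0,0,0,0],[-0.035,0.01,0,0,0,0,0],[-0.03,0.01,0,0,0,0,0],[-0.015,0,0,0,0,0,0],[0,0,0,0,0,0,0]]]'
python3 - <<'E'
from h import *
o=env.get_obs();print(o['time'],o['tool_pos'],o['ft_force'],o['gripper_width'])
for n in('top','side'): cv2.imwrite(f'pics/{n}8.png',snapshot(n)[:,:,::-1])
im=cv2.imread('pics/side8.png')
cv2.imwrite('pics/s8.png',cv2.resize(im[150:230,320:420],None,fx=6,fy=6,interpolation=cv2.INTER_CUBIC))
im=cv2.imread('pics/top8.png')
cv2.imwrite('pics/t8.png',cv2.resize(im[180:240,335:425],None,fx=8,fy=8,interpolation=cv2.INTER_CUBIC))
E
```

```text
time: 23.15
tool_pos: [0.5362, -0.2317, 0.0956]
orientation: [0.53, 0.848, 0.0, 0.0]
ft_force: [0.7, 0.5, 0.5]
gripper_width: 0.0603
time: 23.98
tool_pos: [0.5379, -0.2325, 0.2304]
orientation: [0.53, 0.848, 0.0, 0.003]
ft_force: [1.0, -1.2, 1.3]
gripper_width: 0.0913
time: 24.82
tool_pos: [0.7205, -0.4394, 0.2248]
orientation: [0.53, 0.848, -0.0, 0.0]
ft_force: [-0.1, -0.5, 0.0]
gripper_width: 0.0912
24.8167 [ 0.7205277  -0.43944109  0.22484567] [-0.13236081 -0.45750457  0.02542891] 0.09121024014396276
```

View pics/top8.png

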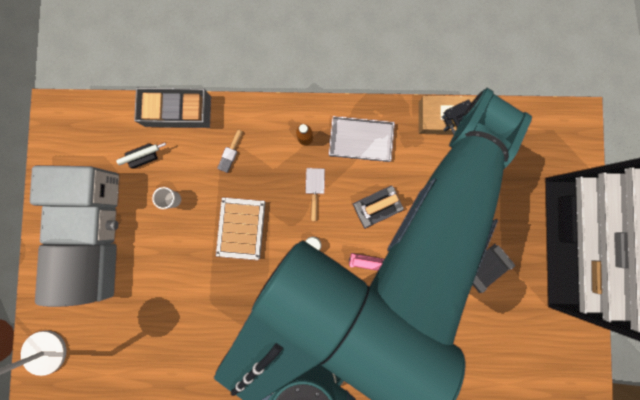

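View pics/s8.png

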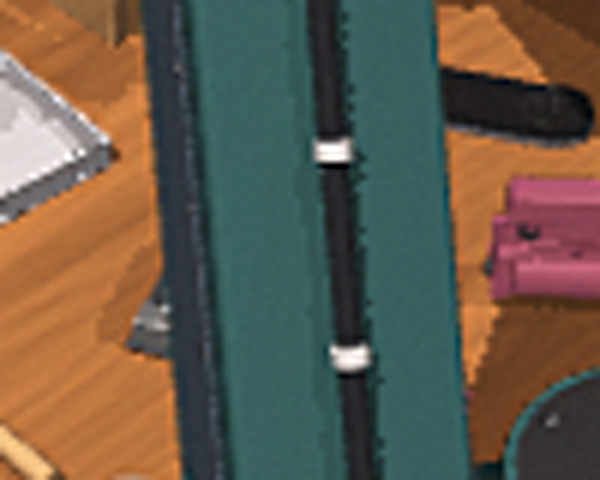

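View pics/t8.png

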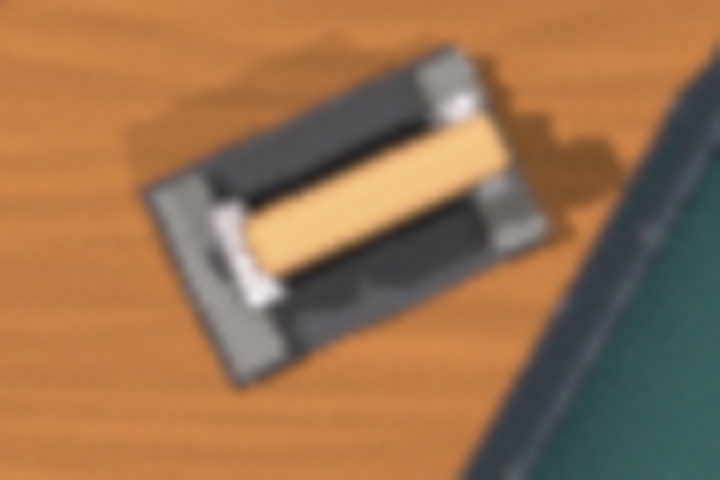

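The roller stands on its rails almost exactly where it started, with its handle at crop (375,197) as in the first crop. The gripper is clear (wrist force about 0) and the bystanders are in place. I'm handing in.

```bash
python3 -c "
from bench import env
print(env.close_job())"
```

```text
the job is handed in; nothing more can be done
None
```

The roller has been rolled over all five strips and is standing back on its rest. The job is handed in, at about 25 s on the robot's clock; no verdict was reported.

**What I did:** I took the tan-handled roller from the rest nearest the base. I pressed it onto the far end strip, strip 5, and rolled it centred to the near end strip at about 15–16 N. By my estimate the spring was compressed about 8 mm, short of its 14 mm limit. I then rolled back over strips 2 to 4 without lifting, as a check, and stood the roller on its rails again.

**Last checks:**
- **Strips:** the force readings on strips 1–4, all at the same handle height, agreed to within 1 N. The side picture shows all five strips level with the frame. Strip 5 was not read at that height, only at 14.5 N before the final 1.5 mm of push.
- **Roller:** the top picture after letting go matches the starting one to within 1–2 mm. The arm blocked the side camera, so that view could not confirm the roller is upright.
- **Bystanders:** none looked moved in the pictures. At the end the arm hid the insoles from above, but the side view showed them in place.
- **Robot:** the gripper was clear, with about 0 N at the wrist.

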